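Close a split filter housing on its dowels and hold it shut

TASK

Press the paddle of the assembly fixture's hold-down lever down so that its foot swings fully up off the lower half of the filter housing. Then take the matching finned upper half (the longer of the two on the bench), set it on the lower half's two dowels with both cable openings at the same end, and press it fully home against the spring contacts so that the halves meet flush all round. Finish while still holding the two halves pressed together, because the springs push them apart if you let go; leave the lower half in its nest and the other things on the bench where they are.

Things in the scene. Friction and masses are not known exactly. Their poses are not given: they have to be found in the camera images.
- fixture: assembly fixture fixed to the bench: dark steel plate 255 x 100 x 12 mm, a low white nest (26 mm high) round the lower half, and past the housing's -x end a steel head 34 x 44 x 72 mm at x = -102 mm carrying the lever. Origin: plate's underside (2 mm over the bench) below the housing's middle; x along the housing, away from the head, within 0.35 rad of world -y; z up
- nest (a point): fixed point on the nest's floor, 12 mm above the fixture's origin, where the underside centre of the lower half sits
- hold_down (a joint): angle (rad) of the rocker hold-down lever: 0 to 0.1 at the start, foot down on the lower half's end wall; 1.25 = against its stop, foot fully up. Pivot along the fixture's y at x = -102, z = 62 mm of the fixture. Foot arm 57 mm long on the +x side (raised it stands to 118 mm over the bench); thumb paddle on the -x side. Needs about 3 N at the paddle; friction keeps it where it is left
- paddle (a point): point on the top face of the lever's thumb paddle, 44 mm from the pivot; moves with it. The paddle is bare metal with dark ribs, 28 mm wide, and ends 56 mm from the pivot; it slopes up (outwards, -x of the fixture) at 0.75 rad with the foot down, and points 0.5 rad below level when pressed right down, the foot then being fully up
- foot (a point): underside of the lever's rubber foot, 12 mm across; moves with the lever
- lower_half: lower half, open cast aluminium tray 110 x 54 x 34 mm plus a 12 mm lip with half-round cable opening at its +x end, filter parts inside, loose in the nest (1 mm play), 0.4 kg. Origin: centre of the underside; x along its length towards the cable opening, z up. The flat top rim, 34 mm up (48 mm over the bench), is the parting face
- spring0: one of four brass spring contacts in the lower half's rim (x +-20, y +-22.5 mm; this one at -20, -22.5), 3 mm proud of the rim when free. Together they push up with 8 N when first touched and 13 N with the halves flush, more than the upper half weighs. Origin on its axis, level with the rim when free
- dowel_a (a point): foot of steel dowel A on the parting face, at x = +45, y = +17 mm of the lower half. Dowels are 8 mm thick, 14 mm tall, with tapered tips (3.6 mm at the top)
- dowel_b (a point): foot of steel dowel B on the parting face, at x = -45, y = -17 mm of the lower half
- upper_half: matching upper half, finned cast aluminium cover 110 x 54 x 36 mm plus a 12 mm lip with half-round cable opening at its +x end, about 0.35 kg, lying parting face down on the bench mat. Flat long sides, 54 mm apart, to grip. Origin: centre of the underside; x along it to the cable opening, within 0.35 rad of world -y; z up. Fitted, its origin is 34 mm above the lower half's, axes agreeing
- upper_half_hole_a (a point): mouth of the dowel hole in the upper half's underside that goes on dowel A, at x = +45, y = +17 mm; holes 9.6 mm wide, 22 mm deep
- upper_half_hole_b (a point): mouth of the other hole, for dowel B, at x = -45, y = -17 mm
- short_half: the wrong upper half, of a smaller housing: the same finned aluminium look, 80 long (plus 12 mm lip) x 54 x 36 mm; a bystander. Origin at the centre of its underside
- screw_pot: small round steel bowl, 60 mm across, 32 mm high; bystander, origin under its centre
- multimeter: grey hand multimeter, 150 x 78 x 34 mm (dial to 43 mm), lying on its back; bystander, origin under its centre
- transformer: toroidal copper transformer, 89 mm across, 41 mm high; bystander, origin under its centre
- tape_roll: roll of paper tape, 90 mm across, 19 mm high; bystander, origin under its centre
- screwdriver: black-handled screwdriver, 200 mm long, lying down; bystander
- outlet: white duplex mains socket insert, 104 x 34 x 27 mm; bystander, origin under its centre
Things that resemble listed ones, but are neither listed nor needed, are in the scene too. What is shaped like the upper_half but green is not meant. What is shaped like the lower_half but turquoise is not meant.

How it is judged:
On the way, in this order (a step that is already met when the one before it is completed fails the run):
1. the hold-down foot is swung fully up (value of joint hold_down above 1.05 rad), for 0.2 s.
2. the upper half is on both dowels and pressed home (horizontal distance between upper_half_hole_a and dowel_a below 0.002 m and horizontal distance between upper_half_hole_b and dowel_b below 0.002 m and z of upper_half in the frame of lower_half below 0.0352 m), for 0.2 s.
At the end, for the whole second after the job is handed in: Lever past 1.05 rad; lower half level, within 4 mm of its place in the nest; both holes within 2 mm of their dowels, halves parallel to 0.025 rad, gap under 1.2 mm; robot pushing on the upper half (over 3 N), which bears on the lower half with over 6 N, through the last second (all of step 2 and value of joint hold_down above 1.05 rad and distance between lower_half and nest below 0.004 m and angle between lower_half's own z axis and vertical below 0.03 rad and angle between the z axis of upper_half and the z axis of lower_half, either way round below 0.025 rad and contact force between any of the fingers, the arm and upper_half above 3 N and contact force between upper_half and lower_half above 6 N); the arm keeps its last pose, push and grip.
It fails at once if one of the other things on the bench is disturbed (moved over 3 cm) (distance of any of short_half, screw_pot, multimeter, transformer, tape_roll, screwdriver, outlet from where it was at the start of the episode above 0.03 m).
It also fails if it takes over 69 s, if anything falls off the work surface, if the arm or the gripper's body presses on something with over 40 N, if the wrist force passes 120 N, or if a joint passes its speed limit or range.

ROBOT

A 6-joint arm with a two-finger parallel gripper is mounted at the origin on the work surface. World frame = base frame: x ahead of the robot, y to its left, z up, the work surface at z = 0. Lengths are in m, angles in rad, forces in N, time in s.
With the tool pointing down it reaches from about 0.25 to 0.725 m from the base axis. Payload 4 kg.
Tool frame: the origin (TCP) lies at the very end of the fingers, on their centre line; the grasp point (between the pads) lies 19 mm behind it (env.grasp_offset is the distance from the TCP to the grasp point, in m); z points along the fingers, y is the line along which they close (so a half turn about z gives the same grasp; the last joint's range is limited). The gripper opens to 85 mm and grips with 20 to 120 N. Pads are 22 mm wide; open, the fingers measure 114 mm over their backs; the gripper's body (76 mm by 85 mm) begins 54 mm behind the grasp point. The pads swing forward as they close: fully open they stand 13 mm farther back than shut.
Start: joints at [1.194, 0.241, 0.005, 1.335, 0, 1.571], TCP at [0.184, 0.465, 0.231] pointing down, gripper open.
Joint ranges: [-2.72, 2.72], [-1.05, 1.87], [-1.09, 1.28], [-1.99, 2.15], [-1.42, 1.44], [-3.14, 3.14]. Speed limits (rad/s): [2.79, 2.79, 3.14, 3.14, 3.14, 3.14].

INTERFACE

Orientations are given as a unit quaternion [w, x, y, z].
In Python, from plant import env gives the robot as it stands.
- The arm moves only by the tool drive_tool, never from a script. Its argument "series" is text: rows parted by semicolons, each of 7 numbers parted by spaces: the shift along the tool's x, y, z in m, then the turn, a rotation vector about the tool's x, y, z in rad, then the opening in per cent of the stroke, from 0 (shut) to 100 (fully open). A call has 1 to 12 rows; each row shifts and turns the commanded pose from where the row before left it, along the tool's axes as they then stand; what a row does not reach is not made up. A row lasts 1/10 s, in which the tool goes at most 50 mm and 8.59 degrees, less where a joint would pass 70% of its speed; a pose out of reach is approached as far as the arm can. A call with a gripper value outside its range is refused whole. The fingers move at their own pace and stop on an object; "squeeze" is the grip in N (left out, the last holds). Time passes only in rows, so rows that do not move let the fingers close. It gives the time, the measured TCP pose, the force, the opening and the grip force at its end, in the units of the state.
- env.sense(): the state, without advancing time (a new reading comes with each control period).
- env.capture(name): name is "scene" or "side" or "wrist"; returns the picture (400x640x3 uint8, red, green, blue); there is no depth.
- env.camera_model(name): a dict with "camera_matrix" (3x3 intrinsics, pixels), "distortion" ([k1, k2, p1, p2, k3] as OpenCV has them; the pictures are not rectified), "rvec" (rotation vector, rad) and "tvec" (3), from world to camera coordinates, as OpenCV has them. Camera axes: x right, y down, z forward; pixel columns grow to the right and rows downward; lengths in m; the calibration is good to about 2 mm. A picture is of the moment at which its call begins: read the wrist's pose just before it. camera_model takes no time and is no camera call; for the wrist camera it gives the pose at the moment of the call.
- env.sign_off(): hands the job in; it is judged then, once.
The state is a dict: "t": time; "joint_pos": joint angles; "qvel": joint speeds; "effort": joint torques, N m; "tcp_pos": TCP position; "tool_rot": TCP orientation; "ft_force": force on the tool from outside, world axes, zero at the start; "ft_torque": the same for the moment, N m; "grip_width": finger opening in m; "grip_force": force on a finger pad.
Only numpy, scipy, OpenCV 4.12 (cv2) and the standard library are available. Lean on these libraries where they do the work, as an engineer would, in place of code of your own. Each camera call takes 0.05 s, during which the arm holds its last target. There are 200 camera calls.

## Working session

There is one attempt and no reset: what is moved stays moved. The work goes in short steps, Python scripts to look and compute and a tool call to move; the robot and the scene stay as the last step left them, time stands still between calls to the robot, and variables do not carry over. Pictures are saved under pics/ and viewed, at most 10 in all, crops included, and the job is handed in when it is done.

Besides the shell and the picture viewer there is one more tool, called after ">>>" as name(argument=value, ...) on one line, values as JSON. drive_tool: Moves the arm, as the interface text tells. Its arguments: {"type":"object","properties":{"series":{"type":"string"},"squeeze":{"type":"number"}},"required":["series"]}

```bash
mkdir -p pics; ls; cat > h.py <<'E'
import numpy as np,cv2
from plant import env
from scipy.spatial.transform import Rotation as R
def snap(n,f):
    cm=env.camera_model(n); im=env.capture(n); im=cv2.cvtColor(np.asarray(im),cv2.COLOR_RGB2BGR)
    cv2.imwrite(f,im); np.savez(f+'.npz',**{k:np.array(v,float) for k,v in cm.items()}); return im
def cam(f): return np.load(f+'.npz')
def ray(c,px):
    p=cv2.undistortPoints(np.array(px,float).reshape(-1,1,2),c['camera_matrix'],c['distortion']).reshape(-1,2)
    M=cv2.Rodrigues(c['rvec'])[0]; d=np.c_[p,np.ones(len(p))]@M; o=-M.T@c['tvec'].ravel(); return o,d
def onz(c,px,z):
    o,d=ray(c,px); return o+d*((z-o[2])/d[:,2])[:,None]
def proj(c,P): return cv2.projectPoints(np.array(P,float).reshape(-1,1,3),c['rvec'],c['tvec'],c['camera_matrix'],c['distortion'])[0].reshape(-1,2)
def tri(c1,p1,c2,p2):
    o1,d1=ray(c1,[p1]);o2,d2=ray(c2,[p2]);A=np.c_[d1[0],-d2[0]];s=np.linalg.lstsq(A,o2-o1,rcond=None)[0]
    a=o1+s[0]*d1[0];b=o2+s[1]*d2[0];return (a+b)/2,np.linalg.norm(a-b)
E
python3 - <<'E'
from h import *
a=snap('scene','pics/s0.png');b=snap('side','pics/d0.png')
for f in('s0','d0'):
    c=cam(f'pics/{f}.png');print(ray(c,[[320,200]]))
print(env.sense())
E
```

```text
pics
(array([ 1.12181701, -0.46145068,  0.83704929]), array([[-0.54263321,  0.4539831 , -0.70689755]]))
(array([0.39643528, 1.16845006, 1.06474729]), array([[ 0.11790303, -0.76079603, -0.63824269]]))
{'t': 0.1, 'joint_pos': array([1.19401619e+00, 2.41356337e-01, 3.84447213e-03, 1.33517895e+00,
       4.16506951e-06, 1.57080431e+00]), 'qvel': array([-0.0004156 , -0.00083813,  0.00423681, -0.00098302,  0.00133679,
       -0.00032758]), 'effort': array([-1.35160753e-04, -3.73137224e+01,  2.53010505e+01,  1.08464988e-02,
       -7.21263041e-05, -9.10317368e-06]), 'tcp_pos': array([0.18375532, 0.46440264, 0.2304871 ]), 'tool_rot': array([-1.79439758e-04,  1.87281532e-01,  9.82305823e-01, -9.30095717e-04]), 'ft_force': array([-0.94482725,  0.67638317, -0.71385941]), 'ft_torque': array([-0.00297794, -0.05290215,  0.01167317]), 'grip_force': 0.0, 'grip_width': 0.0852851758559668}
```

View pics/s0.png

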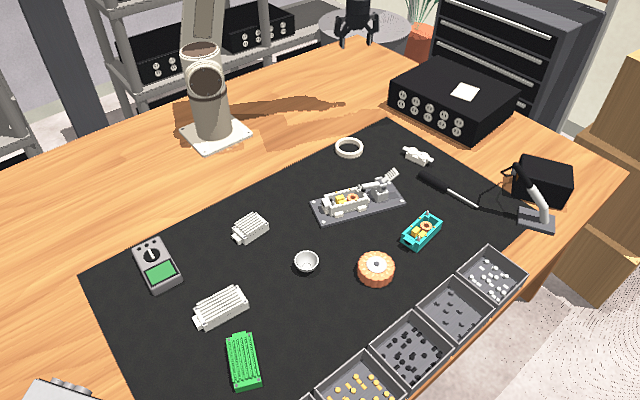

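View pics/d0.png

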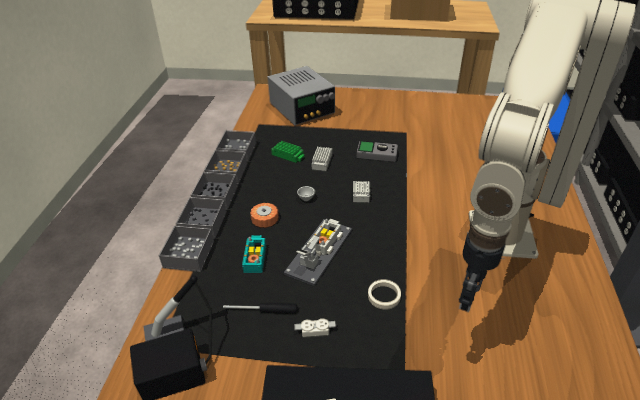

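The scene view shows the long light-finned cover at (220,307), the short one at (250,228), the green decoy at (243,362), the fixture at (357,202) with its paddle at (390,175), and the turquoise tray at (422,231). What could pass for the upper half: (220,307), (250,228) and green (243,362). By the description (longest, not green) I choose (220,307). Next I measure both covers and look at a close crop.

```bash
python3 - <<'E'
from h import *
c=cam('pics/s0.png');im=cv2.imread('pics/s0.png');d=cam('pics/d0.png');jm=cv2.imread('pics/d0.png')
def blob(im,c,x0,y0,x1,y1,z):
    m=np.zeros(im.shape[:2],np.uint8);m[y0:y1,x0:x1]=(im.min(2)[y0:y1,x0:x1]>110)*255
    n,l,s,_=cv2.connectedComponentsWithStats(cv2.morphologyEx(m,cv2.MORPH_CLOSE,np.ones((5,5))))
    k=1+s[1:,4].argmax();ys,xs=np.where(l==k)
    P=onz(c,np.c_[xs,ys],z)[:,:2].astype(np.float32);return cv2.minAreaRect(P)
for nm,a in (('long',(185,275,255,335)),('short',(225,205,275,250))):print(nm,blob(im,c,*a,.02))
for nm,a in (('long',(310,143,336,172)),('short',(350,175,374,205))):print('side',nm,blob(jm,d,*a,.02))
print('plate',onz(c,[[309,203],[396,180],[407,205],[321,224]],.014))
print('plateside',onz(d,[[286,273],[318,283],[353,233],[325,219]],.014))
print('others',onz(c,[[306,262],[376,268],[250,228],[157,265],[349,148],[417,155],[422,231]],.02))
print('paddle',tri(c,(392,174),d,(309,262)))
v=cv2.resize(im[270:340,180:270],None,fx=4.4,fy=4.4,interpolation=3);w=cv2.resize(im[155:225,300:412],None,fx=4.4,fy=4.4,interpolation=3)[:, :400]
w=cv2.resize(im[160:230,318:408],None,fx=4.4,fy=4.4,interpolation=3)
w2=cv2.resize(jm[210:290,280:370],None,fx=3.6,fy=3.6,interpolation=3)
o=np.zeros((600,792,3),np.uint8);o[:308,:396]=v;o[:308,396:]=w;o[310:310+288,:324]=w2
cv2.imwrite('pics/c1.png',o)
E
```

```text
long ((0.6138031482696533, -0.3285452425479889), (0.12543578445911407, 0.07873143255710602), 86.06668090820312)
short ((0.455213338136673, -0.14941811561584473), (0.08349823951721191, 0.1031351238489151), 5.238282680511475)
side long ((0.6215684413909912, -0.3375115394592285), (0.11863572150468826, 0.05797330662608147), 86.331787109375)
side short ((0.45791250467300415, -0.15509162843227386), (0.0548899881541729, 0.08455594629049301), 4.914257526397705)
plate [[0.47984021 0.03574601 0.014     ]
 [0.56714108 0.29549401 0.014     ]
 [0.65803674 0.24313118 0.014     ]
 [0.5613604  0.01183718 0.014     ]]
plateside [[0.64249321 0.25160293 0.014     ]
 [0.54617814 0.27758005 0.014     ]
 [0.46645904 0.06356445 0.014     ]
 [0.56144187 0.00892103 0.014     ]]
others [[ 0.63788588 -0.09873529  0.02      ]
 [ 0.75811342  0.02088667  0.02      ]
 [ 0.45929658 -0.14532767  0.02      ]
 [ 0.41729174 -0.39029484  0.02      ]
 [ 0.37139698  0.28495415  0.02      ]
 [ 0.53230939  0.42861374  0.02      ]
 [ 0.75077158  0.19748033  0.02      ]]
paddle (array([0.57649795, 0.25390472, 0.06903909]), np.float64(0.006468083388214464))
```

View pics/c1.png

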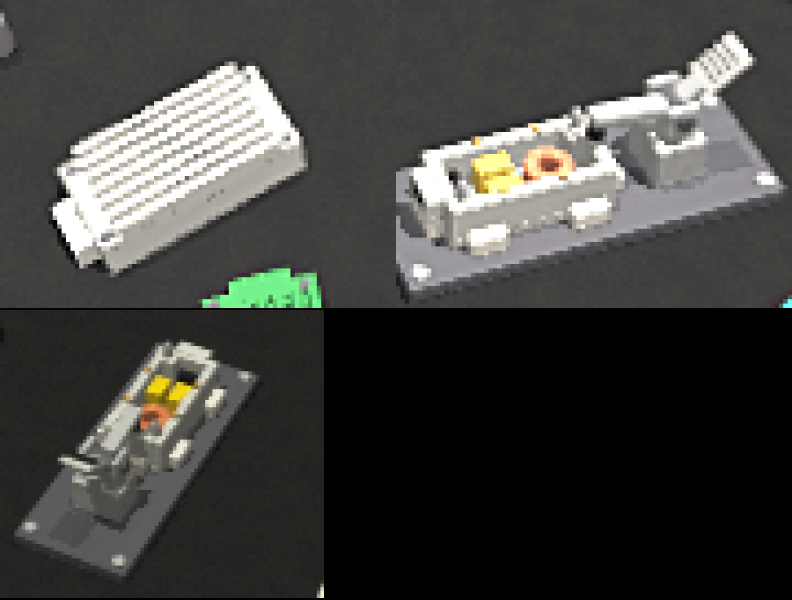

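The crop confirms the long finned cover, with its lip at the lower-left end (towards -y). It also shows the grey lower half with its lip on the same side, the foot on its far end, and the ribbed paddle up at scene (392,174). Next: a wrist view over the fixture.

```bash
cat >> h.py <<'E'
def go(target,yaw):
    """shift and turn, in tool axes, from now to a tool-down pose with tool y at world angle yaw"""
    s=env.sense();w,x,y,z=s['tool_rot'];A=R.from_quat([x,y,z,w])
    a=yaw-np.pi/2;B=R.from_matrix(np.array([[-np.cos(a),-np.sin(a),0],[-np.sin(a),np.cos(a),0],[0,0,-1]]).T)
    B=R.from_matrix(np.c_[[-np.sin(yaw)*1,np.cos(yaw),0],[np.cos(yaw),np.sin(yaw),0],[0,0,-1]])
    print('t',s['t'],'shift',A.inv().apply(np.array(target)-s['tcp_pos']).round(4),'turn',(A.inv()*B).as_rotvec().round(4),'shift after turn',B.inv().apply(np.array(target)-s['tcp_pos']).round(4))
E
python3 - <<'E'
from h import *
s=env.sense();c=env.camera_model('wrist');o,d=ray({k:np.array(v,float) for k,v in c.items()},[[320,200],[320,300],[420,200]])
w,x,y,z=s['tool_rot'];A=R.from_quat([x,y,z,w]);print(A.inv().apply(o-s['tcp_pos']),A.inv().apply(d),c['camera_matrix'])
print(tri(cam('pics/s0.png'),(392,174),cam('pics/d0.png'),(302,252)))
go((.56,.15,.30),-.32)
E
```

```text
[ 0.08123377 -0.00064549 -0.14222836] [[-0.31406357 -0.00833018  0.94940724]
 [-0.6430012  -0.00875885  0.83987091]
 [-0.3144038   0.33831156  0.94916308]] [[289.21393943   0.         322.51345238]
 [  0.         289.21393943 200.5704987 ]
 [  0.           0.           1.        ]]
(array([0.59487126, 0.23545897, 0.08964008]), np.float64(0.0009096033080486322))
t 0.1 shift [-0.4655 -0.154  -0.0692] turn [-1.500e-03  1.400e-03  1.514e+00] shift after turn [-0.1801  0.456  -0.0695]
```

>>> drive_tool(series="-.046 -.0154 -.003 0 0 0 100;-.046 -.0154 -.003 0 0 0 100;-.046 -.0154 -.003 0 0 0 100;-.046 -.0154 -.003 0 0 0 100;-.046 -.0154 -.003 0 0 0 100;-.046 -.0154 -.003 0 0 0 100;-.046 -.0154 -.003 0 0 0 100;-.046 -.0154 -.003 0 0 0 100;-.046 -.0154 -.003 0 0 0 100;-.046 -.0154 -.003 0 0 0 100")

```text
t: 1.1
tcp_pos: [0.5561, 0.1508, 0.261]
tool_rot: [-0.0, 0.187, 0.982, -0.0]
ft_force: [0.8, 0.2, 0.5]
grip_width: 0.0857
grip_force: 0.0
```

>>> drive_tool(series="0 0 0 0 0 .1376 100;0 0 0 0 0 .1376 100;0 0 0 0 0 .1376 100;0 0 0 0 0 .1376 100;0 0 0 0 0 .1376 100;0 0 0 0 0 .1376 100;0 0 0 0 0 .1376 100;0 0 0 0 0 .1376 100;0 0 0 0 0 .1376 100;0 0 0 0 0 .1376 100;0 0 0 0 0 .1376 100;0 0 0 0 0 0 100")

```text
t: 2.3
tcp_pos: [0.5547, 0.1524, 0.2607]
tool_rot: [-0.0, 0.811, 0.586, -0.001]
ft_force: [-0.1, 0.0, -0.7]
grip_width: 0.0851
grip_force: 0.0
```

```bash
python3 - <<'E'
from h import *
snap('wrist','pics/w1.png');s=env.sense();print(s['t'],s['tcp_pos'],s['joint_pos'],s['ft_force'])
E
```

```text
2.35 [0.55478879 0.15240936 0.26076318] [2.68100304e-01 3.85827038e-01 2.83370361e-01 1.46948622e+00
 3.53727156e-06 2.15577627e+00] [-0.61172673  0.61059027 -0.74754466]
```

View pics/w1.png

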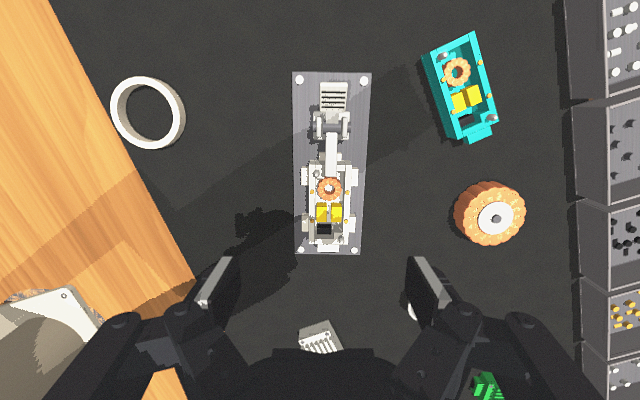

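The wrist view shows the whole fixture plate, corners about (292,72), (371,73), (360,254), (295,252). The paddle is at (333,97), and the dark opening and lip are at the bottom (328,240). The tape is at (148,112) and the transformer at (490,215), both clear.

```bash
python3 - <<'E'
from h import *
c=cam('pics/w1.png');im=cv2.imread('pics/w1.png')
P=onz(c,[[292,72],[371,73],[360,254],[295,252]],.014)
print(P.round(4),P.mean(0))
for i,j in((0,1),(1,2),(2,3),(3,0)):print(np.linalg.norm(P[i]-P[j]))
up=(P[2]+P[3]-P[0]-P[1])[:2];a=np.arctan2(up[1],up[0]);print('fixture yaw',a,'rel -y',a+np.pi/2)
for z,p in((.096,(333,97)),):print('paddle',onz(c,[p],z))
v=cv2.resize(im[65:260,270:390],None,fx=4.9,fy=3,interpolation=2)
v=cv2.resize(im[65:265,265:395],None,fx=3,fy=3,interpolation=2)
cv2.imwrite('pics/c2.png',v)
E
```

```text
[[0.5558 0.2774 0.014 ]
 [0.6485 0.2455 0.014 ]
 [0.5658 0.0074 0.014 ]
 [0.4736 0.0414 0.014 ]] [0.56094155 0.14295754 0.014     ]
0.09798170948645422
0.25207509271132217
0.09825867724215094
0.24989325304577295
fixture yaw -1.9053635218012523 rel -y -0.3345671950063558
paddle [[0.59203146 0.2325314  0.096     ]]
```

View pics/c2.png

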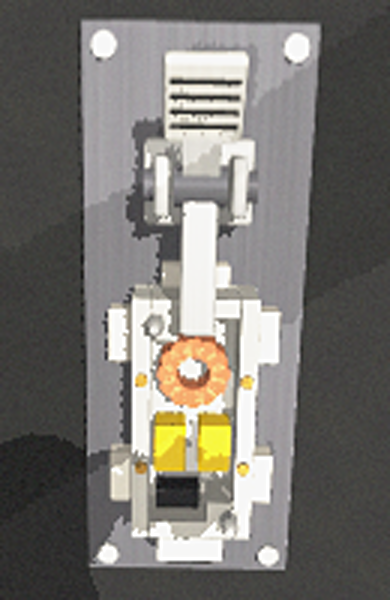

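```bash
python3 - <<'E'
from h import *
c=cam('pics/w1.png');im=cv2.imread('pics/w1.png')
hsv=cv2.cvtColor(im,cv2.COLOR_BGR2HSV)
m=cv2.inRange(hsv,(8,120,90),(24,255,255));n,l,s,ce=cv2.connectedComponentsWithStats(m)
for k in range(1,n):
    if 295<ce[k][0]<362 and 180<ce[k][1]<230:print(s[k][4],ce[k])
S=onz(c,[[311.7,191.7],[347.3,192.3],[312,220.7],[346,221]],.051)
print(S,S.mean(0));C=S.mean(0)[:2]
for z in(.058,.062):
    D=onz(c,[[317,173.3],[340.3,238.3]],z);v=(D[1]-D[0])[:2];print('dowels',D,np.linalg.norm(v),2*np.hypot(45,17),'yaw',np.arctan2(v[1],v[0])-np.arctan2(34,90),D.mean(0))
v=(S[2]+S[3]-S[0]-S[1])[:2];print('spring yaw',np.arctan2(v[1],v[0]))
a=-1.905;u=np.array([np.cos(a),np.sin(a)])
print('head',C-.102*u,'paddle44',C-.134*u,'paddle end',C-.143*u)
E
```

```text
350 [328.95428571 188.12571429]
14 [311.5 191.5]
6 [346.33333333 191.33333333]
52 [320.44230769 205.48076923]
46 [335.34782609 204.89130435]
61 [322.40983607 216.98360656]
38 [335.07894737 218.52631579]
12 [311.5 220.5]
2 [344.  220.5]
1 [347. 220.]
[[0.53349801 0.13336133 0.051     ]
 [0.57617941 0.11839625 0.051     ]
 [0.5209067  0.09565466 0.051     ]
 [0.56317753 0.08122139 0.051     ]] [0.54844041 0.10715841 0.051     ]
dowels [[0.54820063 0.15537009 0.058     ]
 [0.54927856 0.06299616 0.058     ]] 0.09238021364845202 96.20810776644555 yaw -1.9203314009490744 [0.54873959 0.10918312 0.058     ]
dowels [[0.54857562 0.15622569 0.062     ]
 [0.54964105 0.06492328 0.062     ]] 0.09130862565569348 96.20810776644555 yaw -1.920331400949074 [0.54910833 0.11057449 0.062     ]
spring yaw -1.9001316325053017
head [0.58189815 0.20351493] paddle44 [0.59239469 0.23374443] paddle end [0.59534684 0.24224648]
```

```bash
python3 - <<'E'
from h import *
go((.5937,.2379,.115),-.334)
E
```

```text
t 2.35 shift [0.0935 0.0105 0.1457] turn [-0.001   0.0006  0.0171] shift after turn [0.0935 0.0087 0.1458]
```

>>> drive_tool(series="0.0311 .003 .005 -.001 0 .0171 0;.0312 .003 .015 0 0 0 0;.0312 .003 .03 0 0 0 0;0 0 .03 0 0 0 0;0 0 .03 0 0 0 0;0 0 .02 0 0 0 0;0 0 .0158 0 0 0 0;0 0 0 0 0 0 0", squeeze=30)

```text
t: 3.15
tcp_pos: [0.5919, 0.2371, 0.112]
tool_rot: [-0.0, 0.815, 0.58, -0.003]
ft_force: [-0.2, -0.2, -1.5]
grip_width: 0.0001
grip_force: 0.0
```

>>> drive_tool(series="0 0 .01 0 0 0 0;0 0 .01 0 0 0 0;0 0 .01 0 0 0 0;0 0 .01 0 0 0 0;0 0 .008 0 0 0 0")

```text
t: 3.65
tcp_pos: [0.5953, 0.2387, 0.0681]
tool_rot: [0.001, 0.815, 0.579, 0.002]
ft_force: [1.0, 2.6, 4.5]
grip_width: -0.0001
grip_force: 1.8
```

>>> drive_tool(series="0 0 .006 0 0 0 0;0 0 .005 0 0 0 0;0 0 .003 0 0 0 0;0 0 0 0 0 0 0")

```text
t: 4.05
tcp_pos: [0.594, 0.2371, 0.0528]
tool_rot: [0.001, 0.816, 0.578, -0.0]
ft_force: [0.8, -0.6, 1.3]
grip_width: -0.0002
grip_force: 0.8
```

```bash
python3 - <<'E'
from h import *
a=snap('scene','pics/s1.png');b=snap('side','pics/d1.png')
o=np.zeros((480,800,3),np.uint8);o[:]=0
o[:480,:400]=cv2.resize(a[150:230,340:407],(400,480),interpolation=2);o[:480,400:]=cv2.resize(b[215:295,280:347],(400,480),interpolation=2)
cv2.imwrite('pics/c3.png',o);s=env.sense();print(s['tcp_pos'],s['ft_force'])
E
```

```text
[0.59344657 0.2373     0.05285419] [0.66751253 1.03121723 0.73951383]
```

View pics/c3.png

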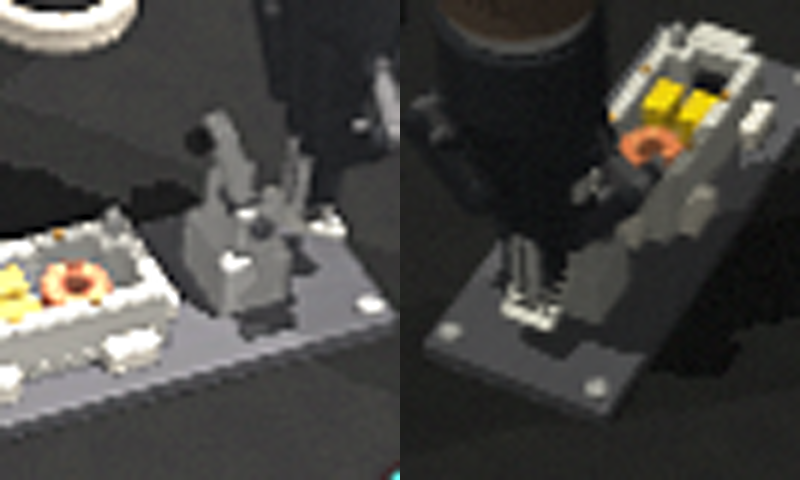

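The foot is swung up (scene crop, (215,130)), with the paddle under the fingertip. The force is still small, so I press on to the stop.

>>> drive_tool(series="0 0 .003 0 0 0 0;0 0 .002 0 0 0 0;0 0 0 0 0 0 0")

```text
t: 4.45
tcp_pos: [0.5943, 0.2383, 0.0511]
tool_rot: [0.0, 0.816, 0.579, 0.001]
ft_force: [-2.9, -0.5, 14.5]
grip_width: -0.0002
grip_force: 6.0
```

>>> drive_tool(series="0 0 .003 0 0 0 0;0 0 0 0 0 0 0")

```text
t: 4.65
tcp_pos: [0.5951, 0.239, 0.0504]
tool_rot: [0.0, 0.815, 0.579, 0.003]
ft_force: [-4.7, 0.0, 21.9]
grip_width: -0.0
grip_force: 9.5
```

Stop reached (14 to 22 N at z = 51 mm). I lift and go to view the upper half.

>>> drive_tool(series="0 0 -.03 0 0 0 0;0 0 -.045 0 0 0 0;0 0 -.045 0 0 0 0;0 0 -.045 0 0 0 0;0 0 -.035 0 0 0 0;0 0 0 0 0 0 0")

```text
t: 5.25
tcp_pos: [0.5955, 0.2387, 0.2514]
tool_rot: [0.001, 0.816, 0.579, 0.005]
ft_force: [0.7, -0.0, -0.9]
grip_width: -0.0
grip_force: 0.0
```

```bash
python3 - <<'E'
from h import *
go((.62,-.30,.25),-.065)
E
```

```text
t 5.25 shift [-0.5004  0.2011 -0.    ] turn [ 0.0081 -0.0048 -0.2716] shift after turn [-0.536   0.0595  0.0014]
```

>>> drive_tool(series="-.0417 .0168 0 0 0 0 100;-.0417 .0168 0 0 0 0 100;-.0417 .0168 0 0 0 0 100;-.0417 .0168 0 0 0 0 100;-.0417 .0168 0 0 0 0 100;-.0417 .0168 0 0 0 0 100;-.0417 .0168 0 0 0 0 100;-.0417 .0168 0 0 0 0 100;-.0417 .0168 0 0 0 0 100;-.0417 .0168 0 0 0 0 100;-.0417 .0168 0 0 0 0 100;-.0417 .0168 0 0 0 0 100")

```text
t: 6.45
tcp_pos: [0.6175, -0.302, 0.2434]
tool_rot: [-0.002, 0.816, 0.579, -0.001]
ft_force: [1.0, -0.1, 0.5]
grip_width: 0.0857
grip_force: 0.0
```

>>> drive_tool(series="0 0 0 .004 -.0024 -.1358 100;0 0 0 .004 -.0024 -.1358 100;0 0 0 0 0 0 100;0 0 0 0 0 0 100")

```text
t: 6.85
tcp_pos: [0.6182, -0.3004, 0.244]
tool_rot: [-0.003, 0.731, 0.683, -0.005]
ft_force: [0.0, -0.6, -0.1]
grip_width: 0.0851
grip_force: 0.0
```

```bash
python3 - <<'E'
from h import *
im=snap('wrist','pics/w2.png');s=env.sense();print(s['t'],s['tcp_pos'],s['tool_rot'],s['joint_pos'])
cv2.imwrite('pics/c4.png',cv2.resize(im[100:400,200:500],(600,600),interpolation=2))
E
```

```text
6.9 [ 0.61842535 -0.30030153  0.2445257 ] [-0.00259683  0.73037495  0.68302717 -0.0044256 ] [-0.44923859  0.65274421  0.67528332  1.60137624 -0.00637692  1.18855664]
```

View pics/c4.png

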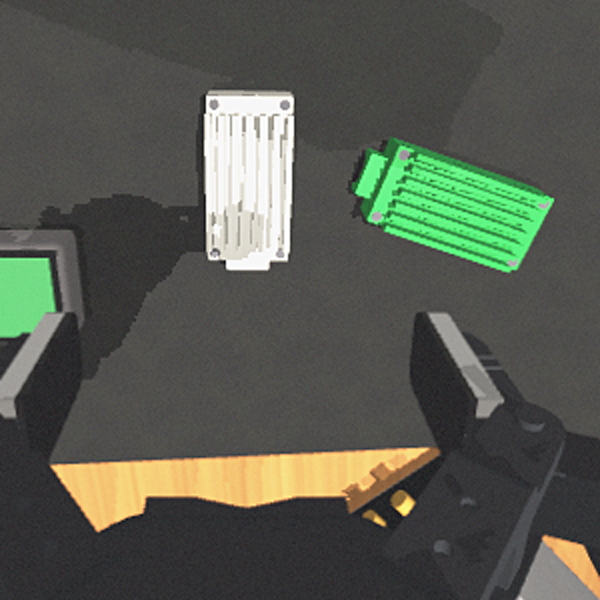

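The crop shows the white upper half's top face, with screws at crop (214,104), (286,104), (280,254), (215,254) and the lip at the bottom (248,265). The green decoy's lip is at (358,175), clear of the finger strip.

```bash
cat > up.py <<'E'
from h import *
c=cam('pics/w2.png');im=cv2.imread('pics/w2.png')
px=lambda a:np.array(a)/2+[200,100]
def rep(n,P):
    P=P[:,:2];m=P.mean(0);v=P[2]+P[3]-P[0]-P[1];w=P[1]+P[2]-P[0]-P[3]
    print(n,m.round(4),'yaw',np.arctan2(v[1],v[0])-0,'yaw2',np.arctan2(w[1],w[0])-np.pi/2,'len',np.linalg.norm(v)/2,np.linalg.norm(w)/2)
rep('screws',onz(c,px([(214,104),(286,104),(280,254),(215,254)]),.036))
g=im.min(2);m=np.zeros_like(g);m[140:240,295:352]=(g[140:240,295:352]>95)*255
m=cv2.morphologyEx(m,cv2.MORPH_CLOSE,np.ones((5,5)));m=cv2.morphologyEx(m,cv2.MORPH_OPEN,np.ones((5,25))) 
n,l,s,_=cv2.connectedComponentsWithStats(m);k=1+s[1:,4].argmax();ys,xs=np.where(l==k)
print(s[k]);q=cv2.minAreaRect(onz(c,np.c_[xs,ys],.036)[:,:2].astype(np.float32));print(q)
# left and right edges by row
L=[];Rr=[]
for y in range(160,225):
    r=xs[ys==y];L.append((r.min()-.5,y));Rr.append((r.max()+.5,y))
for E in(L,Rr):
    P=onz(c,E,.036);f=np.polyfit(P[:,1],P[:,0],1);print('edge slope',f[0],'x at y=-.335',np.polyval(f,-.335),P[:,1].min(),P[:,1].max())
E
python3 up.py
```

```text
screws [ 0.6163 -0.3241] yaw -1.6534358651593764 yaw2 -1.6360124989084492 len 0.09870583213819095 0.043175366206029686
[ 302  145   45   86 3736]
((0.6157640218734741, -0.3220747113227844), (0.11150550097227097, 0.05537940934300423), 86.15385437011719)
edge slope 0.06954106176585922 x at y=-.335 0.5871538848671382 -0.36724328653582683 -0.2827546089661975
edge slope 0.0793427259823722 x at y=-.335 0.6423956810169849 -0.3707562712436958 -0.28640230432794866
```

```bash
python3 - <<'E'
from h import *
go((.6158,-.323,.06),-.070)
E
```

```text
t 6.9 shift [-0.0223  0.0007  0.1846] turn [-0.0098  0.0029  0.003 ] shift after turn [-0.0228 -0.001   0.1845]
```

>>> drive_tool(series="-.0226 -.0003 .02 -.0098 .0029 .003 80;0 0 .035 0 0 0 80;0 0 .035 0 0 0 80;0 0 .035 0 0 0 80;0 0 .035 0 0 0 80;0 0 .0245 0 0 0 80;0 0 0 0 0 0 80;0 0 0 0 0 0 80")

```text
t: 7.7
tcp_pos: [0.6172, -0.3232, 0.0614]
tool_rot: [0.001, 0.731, 0.683, 0.0]
ft_force: [1.3, -0.0, 0.7]
grip_width: 0.0681
grip_force: 0.0
```

```bash
python3 - <<'E'
from h import *
go((.6158,-.323,.005),-.070);s=env.sense();print(s['tcp_pos'],s['grip_width'])
E
```

```text
t 7.7 shift [ 0.0001 -0.0015  0.0564] turn [0.0013 0.0006 0.0016] shift after turn [ 0.0001 -0.0014  0.0564]
[ 0.61721589 -0.32317855  0.06141619] 0.06813721144095918
```

>>> drive_tool(series="0 -.001 .02 0 0 0 80;0 0 .02 0 0 0 80;0 0 .01 0 0 0 80;0 0 .006 0 0 0 80;0 0 0 0 0 0 80;0 0 0 0 0 0 0;0 0 0 0 0 0 0;0 0 0 0 0 0 0;0 0 0 0 0 0 0", squeeze=40)

```text
t: 8.6
tcp_pos: [0.6172, -0.3242, 0.0069]
tool_rot: [0.002, 0.731, 0.683, 0.001]
ft_force: [-0.3, 0.5, 6.2]
grip_width: 0.0535
grip_force: 46.2
```

>>> drive_tool(series="0 0 0 0 0 0 0;0 0 0 0 0 0 0;0 0 0 0 0 0 0", squeeze=100)

```text
t: 8.9
tcp_pos: [0.6175, -0.3243, 0.0072]
tool_rot: [0.003, 0.731, 0.683, 0.001]
ft_force: [-0.2, 0.1, 7.4]
grip_width: 0.0524
grip_force: 106.3
```

Gripped at 53 mm. Now I lift and carry it to a spot beside the fixture for a fine look.

>>> drive_tool(series="0 0 -.02 0 0 0 0;0 0 -.04 0 0 0 0;0 0 -.045 0 0 0 0;0 0 -.045 0 0 0 0;0 0 -.02 0 0 0 0;0 0 0 0 0 .132 0;0 0 0 0 0 .132 0;0 0 0 0 0 0 0")

```text
t: 9.7
tcp_pos: [0.6156, -0.3232, 0.174]
tool_rot: [0.0, 0.814, 0.581, 0.0]
ft_force: [-0.0, -0.8, -4.6]
grip_width: 0.0525
grip_force: 105.7
```

```bash
python3 - <<'E'
from h import *
go((.517,.018,.17),-.334);s=env.sense();print(s['tcp_pos'],s['grip_width'],s['ft_force'])
E
```

```text
t 9.7 shift [ 0.2905 -0.2043  0.0039] turn [ 0.0002 -0.      0.0022] shift after turn [ 0.2901 -0.205   0.004 ]
[ 0.61555488 -0.32321589  0.17396586] 0.052502107349175736 [-0.01505991 -0.83810772 -4.61029297]
```

>>> drive_tool(series=".029 -.0205 0 0 0 0 0;.029 -.0205 0 0 0 0 0;.029 -.0205 0 0 0 0 0;.029 -.0205 0 0 0 0 0;.029 -.0205 0 0 0 0 0;.029 -.0205 0 0 0 0 0;.029 -.0205 0 0 0 0 0;.029 -.0205 0 0 0 0 0;.029 -.0205 0 0 0 0 0;.029 -.0205 0 0 0 0 0;0 0 0.004 0 0 .002 0;0 0 0 0 0 0 0")

```text
t: 10.9
tcp_pos: [0.516, 0.0181, 0.1697]
tool_rot: [0.001, 0.814, 0.581, -0.0]
ft_force: [0.8, -0.6, -3.4]
grip_width: 0.0525
grip_force: 106.4
```

```bash
python3 - <<'E'
from h import *
env.capture('wrist')
s=env.sense();im=snap('wrist','pics/w3.png');print(s['t'],s['tcp_pos'],s['tool_rot'],s['joint_pos'])
np.savez('pics/w3s.npz',p=s['tcp_pos'],q=s['tool_rot'])
cv2.imwrite('pics/c5.png',cv2.resize(im[0:220,200:466],(725,600),interpolation=2))
E
```

```text
10.95 [0.51642375 0.01736071 0.16996422] [ 9.40694388e-04  8.14188009e-01  5.80600526e-01 -1.73872260e-04] [ 3.46386970e-02  3.07502072e-01 -6.77211465e-02  1.19482443e+00
 -1.76069000e-03  1.93729789e+00]
```

View pics/c5.png

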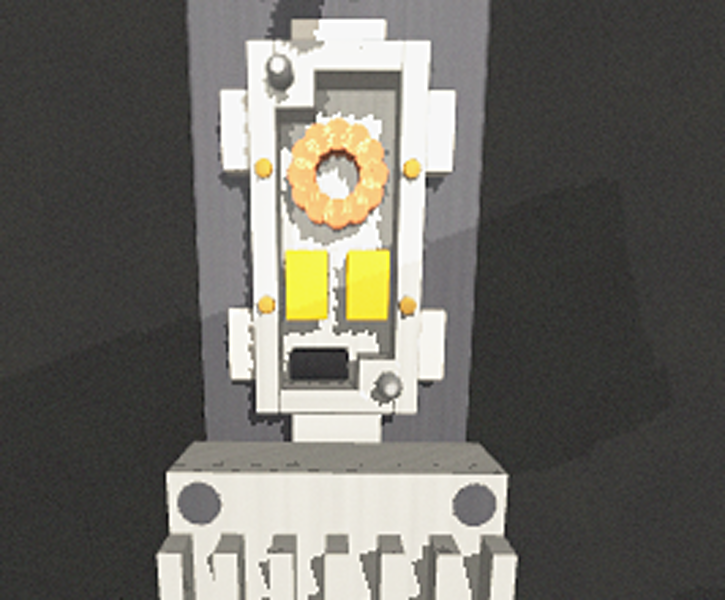

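The crop clearly shows the lower half: springs at crop (263,168), (412,168), (407,306), (266,305), rim corners (247,41), (431,41), (416,412), (256,412), dowels near (280,75) and (388,388). The held part's bottom end edge runs from (195,443) to (478,443).

```bash
cat > fit.py <<'E'
from h import *
c=cam('pics/w3.png');k=np.load('pics/w3s.npz')
w,x,y,z=k['q'];A=R.from_quat([x,y,z,w])
px=lambda a:np.array(a)/2.7256+[200,0]
T=lambda P:A.inv().apply(P-k['p'])
def rep(n,P):
    P=P[:,:2];m=P.mean(0);v=P[2]+P[3]-P[0]-P[1];u=P[1]+P[2]-P[0]-P[3]
    print(n,m.round(4),'yaw',np.arctan2(v[1],v[0]),'yaw2',np.arctan2(u[1],u[0])-np.pi/2,'len',np.linalg.norm(v)/2,np.linalg.norm(u)/2)
S=onz(c,px([(263,168),(412,168),(407,306),(266,305)]),.051)
Q=onz(c,px([(247,41),(431,41),(416,412),(256,412)]),.048)
rep('springs',S);rep('rim',Q)
print('tool frame centres',T(S).mean(0),T(Q).mean(0))
D=onz(c,px([(279,65),(389,391)]),.061);v=(D[1]-D[0])[:2];print('dowel',D.mean(0),np.linalg.norm(v),np.arctan2(v[1],v[0])-np.arctan2(34,90),T(D).mean(0))
for zb in(.160,.163,.166):
    E=onz(c,px([(195,443),(478,443)]),zb);e=T(E);print('held end',zb,e.round(4),'w',np.linalg.norm(E[0]-E[1]),'angle tool',np.arctan2(*(e[1]-e[0])[:2]))
# lower half end (x=-55) for reference
im=cv2.imread('pics/w3.png');print(im[155:180,320].max(1))
E
python3 fit.py
```

```text
springs [0.5482 0.1062] yaw -1.9101335334223957 yaw2 -1.9069636657917255 len 0.03997629972137422 0.04490380861421661
rim [0.5484 0.1063] yaw -1.9109479401168654 yaw2 -1.903540312035228 len 0.10885191967549343 0.05372885735694429
tool frame centres [0.09451536 0.00092751 0.11883566] [0.09470492 0.00106473 0.12183559]
dowel [0.54815212 0.10605063 0.061     ] 0.09663590700483088 -1.9186138328230888 [0.09433778 0.00095669 0.10883593]
held end 0.16 [[ 0.0515 -0.0271  0.0099]
 [ 0.0514  0.0282  0.0099]] w 0.05520560479836755 angle tool -0.0010226219428904001
held end 0.163 [[ 0.0521 -0.0265  0.0069]
 [ 0.052   0.0276  0.0069]] w 0.05411652174833332 angle tool -0.0010226219428910422
held end 0.166 [[ 0.0527 -0.026   0.0039]
 [ 0.0526  0.0271  0.0039]] w 0.05302743869829908 angle tool -0.0010226219428910563
[241 241 240 239 237 236 241 147 140 137 139 137 135 140 139 135 139 135
 197 239 235 235 236 236 234]
```

```bash
cat >> fit.py <<'E'
for zb in(.185,.190,.193,.196,.199):
    E=onz(c,px([(169,474),(507,474)]),zb);e=T(E);print('held top',zb,e.round(4),'w',np.linalg.norm(E[0]-E[1]))
c2=cam('pics/w2.png');p2=lambda a:np.array(a)/2+[200,100]
for zb in(.026,.030,.034):print(zb,onz(c2,p2([(206,113),(294,112)]),zb).mean(0),onz(c2,p2([(206,94),(294,92)]),.0).mean(0),onz(c2,p2([(205,260),(290,262)]),zb).mean(0))
E
python3 fit.py|tail -8
```

```text
[ 0.053   0.0269 -0.0231]] w 0.05229259641229488
held top 0.196 [[ 0.0537 -0.0248 -0.0261]
 [ 0.0537  0.0262 -0.0261]] w 0.050975070220101185
held top 0.199 [[ 0.0544 -0.0241 -0.0291]
 [ 0.0544  0.0255 -0.0291]] w 0.04965754402790739
0.026 [ 0.61990121 -0.28180568  0.026     ] [ 0.6203636  -0.27334692  0.        ] [ 0.61154366 -0.38286699  0.026     ]
0.03 [ 0.61996075 -0.28111377  0.03      ] [ 0.6203636  -0.27334692  0.        ] [ 0.61169606 -0.38105221  0.03      ]
0.034 [ 0.62002029 -0.28042186  0.034     ] [ 0.6203636  -0.27334692  0.        ] [ 0.61184846 -0.37923742  0.034     ]
```

>>> drive_tool(series=".0325 .0001 0 0 0 .008 0;.0325 .0001 0 0 0 0 0;.0326 .0002 0 0 0 0 0;0 0 0.02 0 0 0 0;0 0 .03 0 0 0 0;0 0 .03 0 0 0 0;0 0 .01 0 0 0 0;0 0 0 0 0 0 0;0 0 0 0 0 0 0")

```text
t: 11.9
tcp_pos: [0.5511, 0.1087, 0.0816]
tool_rot: [0.001, 0.817, 0.576, 0.001]
ft_force: [0.5, 0.3, -4.5]
grip_width: 0.0529
grip_force: 106.1
```

```bash
python3 - <<'E'
from h import *
P=[]
for i in range(4):
    env.capture('side' if i<3 else 'scene');s=env.sense();P.append(s['tcp_pos'])
print(np.array(P).round(4));print(s['t'],s['ft_force']);go((.5486,.1096,.08),-.340)
a=snap('scene','pics/s2.png');b=snap('side','pics/d2.png')
o=np.zeros((480,800,3),np.uint8)
o[:,:400]=cv2.resize(a[145:225,310:377],(400,480),interpolation=2);o[:,400:]=cv2.resize(b[205:285,300:367],(400,480),interpolation=2)
cv2.imwrite('pics/c6.png',o)
E
```

```text
[[0.5515 0.109  0.0823]
 [0.5516 0.1092 0.0825]
 [0.5515 0.1093 0.0825]
 [0.5513 0.1093 0.0824]]
12.1 [-0.33976712  0.30999666 -3.91021211]
t 12.1 shift [-0.0006 -0.0026  0.0024] turn [ 0.0053 -0.0013 -0.0022] shift after turn [-0.0006 -0.0026  0.0024]
```

View pics/c6.png

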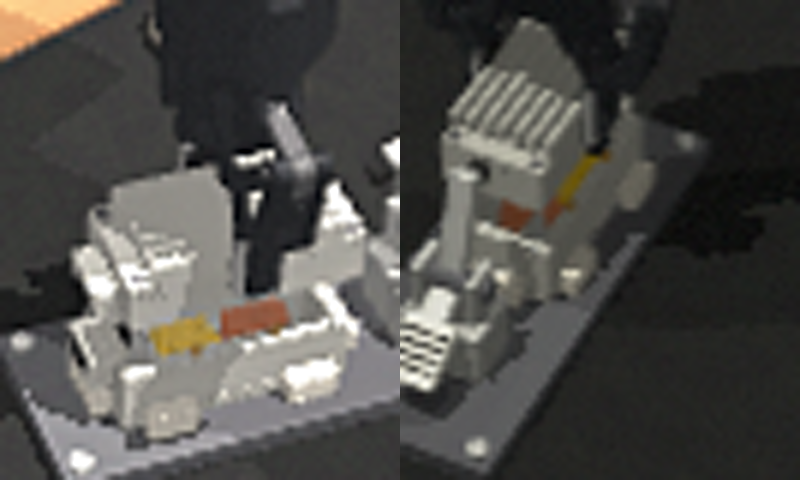

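The held half hovers parallel above the lower half, and the raised foot is clear. The TCP reading is 2.6 mm off sideways, so I correct that and then check in the wrist view.

>>> drive_tool(series="-.0003 -.0026 0 0.004 -.001 -.001 0;0 0 0 0 0 0 0;0 0 0 0 0 0 0")

```text
t: 12.5
tcp_pos: [0.5473, 0.1099, 0.0807]
tool_rot: [-0.0, 0.817, 0.577, -0.001]
ft_force: [0.0, 0.4, -4.2]
grip_width: 0.0529
grip_force: 106.1
```

```bash
python3 - <<'E'
from h import *
env.capture('scene')
s=env.sense();im=snap('wrist','pics/w4.png');print(s['t'],s['tcp_pos'],s['tool_rot'],s['ft_force'])
np.savez('pics/w4s.npz',p=s['tcp_pos'],q=s['tool_rot'])
cv2.imwrite('pics/c7.png',cv2.resize(im[100:250,220:420],(800,600),interpolation=2))
go((.5484,.1099,.08),-.340)
E
```

```text
12.55 [0.54732462 0.10992162 0.08068708] [-2.23087722e-04  8.16795497e-01  5.76926400e-01 -9.98189152e-04] [-0.79689438  0.20748279 -4.16494936]
t 12.6 shift [0.0004 0.001  0.0006] turn [-0.0016  0.0014 -0.001 ] shift after turn [0.0004 0.001  0.0006]
```

View pics/c7.png

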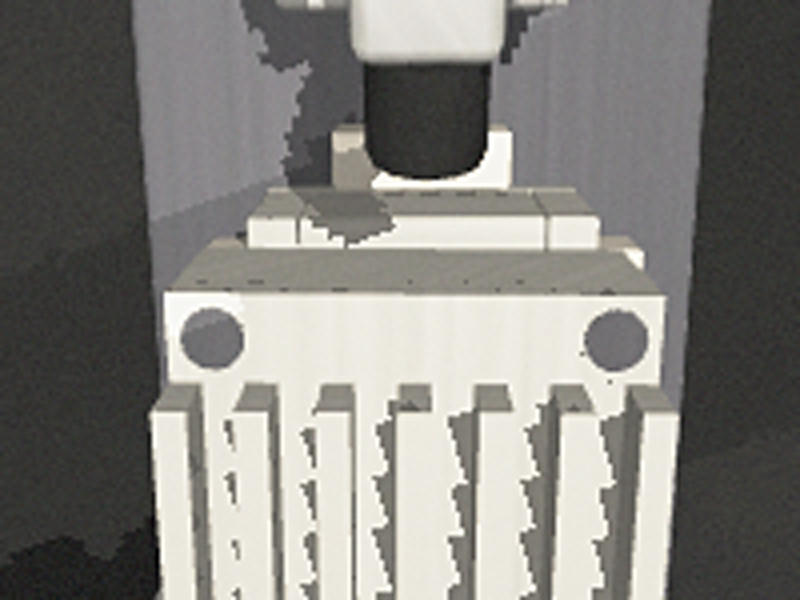

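The wrist crop shows the lower rim's end edge from (248,215) to (599,215), and in front of it the held half's end face: bottom edge about (209,249) to (628,249), top edge (165,293) to (665,293).

```bash
python3 - <<'E'
from h import *
c=cam('pics/w4.png');k=np.load('pics/w4s.npz')
w,x,y,z=k['q'];A=R.from_quat([x,y,z,w]);T=lambda P:A.inv().apply(P-k['p'])
px=lambda a:np.array(a)/4+[220,100]
for n,p,zz in(('lower',[(248,215),(599,215)],(.047,.048,.049)),('heldbot',[(209,249),(628,249)],(.072,.074,.076)),('heldtop',[(165,293),(665,293)],(.098,.1,.102))):
    for q in zz:
        e=T(onz(c,px(p),q));print(n,q,e[:,:2].round(4),e.mean(0).round(4),'w',np.ptp(e[:,1]))
E
```

```text
lower 0.047 [[ 0.0523 -0.0246]
 [ 0.0522  0.0288]] [0.0523 0.0021 0.0336] w 0.05340467373934241
lower 0.048 [[ 0.0524 -0.0245]
 [ 0.0524  0.0286]] [0.0524 0.0021 0.0326] w 0.05310084745080336
lower 0.049 [[ 0.0526 -0.0243]
 [ 0.0526  0.0285]] [0.0526 0.0021 0.0316] w 0.05279702116226445
heldbot 0.072 [[ 0.0519 -0.0264]
 [ 0.0518  0.0288]] [0.0518 0.0012 0.0086] w 0.055201964608570867
heldbot 0.074 [[ 0.0522 -0.0261]
 [ 0.0522  0.0284]] [0.0522 0.0012 0.0066] w 0.05446971540092352
heldbot 0.076 [[ 0.0526 -0.0257]
 [ 0.0526  0.028 ]] [0.0526 0.0011 0.0046] w 0.05373746619327627
heldtop 0.098 [[ 0.052  -0.027 ]
 [ 0.0519  0.0282]] [ 0.0519  0.0006 -0.0174] w 0.05519508153844925
heldtop 0.1 [[ 0.0524 -0.0265]
 [ 0.0524  0.0278]] [ 0.0524  0.0006 -0.0194] w 0.05431035859771122
heldtop 0.102 [[ 0.0529 -0.0261]
 [ 0.0529  0.0273]] [ 0.0529  0.0006 -0.0214] w 0.05342563565697307
```

>>> drive_tool(series=".0002 .001 0 0 0 -.001 0;0 0 .006 0 0 0 0;0 0 .006 0 0 0 0;0 0 .003 0 0 0 0;0 0 0 0 0 0 0")

```text
t: 13.1
tcp_pos: [0.5479, 0.1095, 0.0647]
tool_rot: [-0.0, 0.817, 0.577, -0.002]
ft_force: [-0.1, 0.8, -3.6]
grip_width: 0.0525
grip_force: 106.5
```

>>> drive_tool(series="0 0 .003 0 0 0 0;0 0 .003 0 0 0 0;0 0 0 0 0 0 0")

```text
t: 13.4
tcp_pos: [0.5487, 0.1094, 0.0594]
tool_rot: [0.0, 0.817, 0.577, -0.001]
ft_force: [1.0, -1.4, -4.1]
grip_width: 0.0526
grip_force: 106.5
```

>>> drive_tool(series="0 0 .003 0 0 0 0;0 0 .0015 0 0 0 0;0 0 0 0 0 0 0")

```text
t: 13.7
tcp_pos: [0.5488, 0.1095, 0.056]
tool_rot: [0.0, 0.817, 0.577, -0.001]
ft_force: [-0.7, -2.2, 2.2]
grip_width: 0.0526
grip_force: 107.2
```

>>> drive_tool(series="0 0 .0015 0 0 0 0;0 0 0 0 0 0 0;0 0 0 0 0 0 0")

```text
t: 14.0
tcp_pos: [0.5488, 0.1095, 0.0547]
tool_rot: [0.0, 0.817, 0.577, -0.0]
ft_force: [-1.2, -1.8, 5.1]
grip_width: 0.0528
grip_force: 107.4
```

>>> drive_tool(series="0 0 .0015 0 0 0 0;0 0 0 0 0 0 0;0 0 0 0 0 0 0")

```text
t: 14.3
tcp_pos: [0.5488, 0.1095, 0.0536]
tool_rot: [0.0, 0.817, 0.577, -0.0]
ft_force: [-2.6, -2.5, 7.4]
grip_width: 0.0523
grip_force: 107.6
```

>>> drive_tool(series="0 0 .0015 0 0 0 0;0 0 0 0 0 0 0;0 0 0 0 0 0 0")

```text
t: 14.6
tcp_pos: [0.5488, 0.1095, 0.0532]
tool_rot: [0.0, 0.817, 0.577, -0.0]
ft_force: [-4.5, -3.2, 12.9]
grip_width: 0.0528
grip_force: 108.3
```

>>> drive_tool(series="0 0 .0015 0 0 0 0;0 0 .0015 0 0 0 0;0 0 0 0 0 0 0;0 0 0 0 0 0 0")

```text
t: 15.0
tcp_pos: [0.5488, 0.1096, 0.0531]
tool_rot: [0.001, 0.817, 0.577, 0.001]
ft_force: [-10.2, -4.3, 30.3]
grip_width: 0.0523
grip_force: 110.6
```

>>> drive_tool(series="0 0 .0015 0 0 0 0;0 0 0 0 0 0 0;0 0 0 0 0 0 0;0 0 0 0 0 0 0;0 0 0 0 0 0 0")

```text
t: 15.5
tcp_pos: [0.5488, 0.1096, 0.053]
tool_rot: [0.001, 0.817, 0.577, 0.001]
ft_force: [-13.9, -4.5, 38.4]
grip_width: 0.0526
grip_force: 111.5
```

```bash
python3 - <<'E'
from h import *
a=snap('scene','pics/s3.png');b=snap('side','pics/d3.png');snap('wrist','pics/w5.png')
s=env.sense();print(s['t'],s['tcp_pos'],s['tool_rot'],s['ft_force'],s['ft_torque'],s['qvel'].round(3))
E
```

```text
15.65 [0.54884971 0.10954998 0.05305352] [0.00089205 0.81660692 0.57719268 0.00097386] [-14.93100483  -4.08827517  38.90350431] [-1.05527833  2.97094663  0.08733593] [ 0.    -0.001 -0.001 -0.001 -0.001 -0.001]
```

It is on a hard stop, after the spring rise expected over 3 mm. I ease off a little vertically and sideways, settle, then hand in.

>>> drive_tool(series="0 -.001 -.0015 0 0 0 0;0 0 0 0 0 0 0;0 0 0 0 0 0 0;0 0 0 0 0 0 0;0 0 0 0 0 0 0")

```text
t: 16.15
tcp_pos: [0.5488, 0.1095, 0.0531]
tool_rot: [0.001, 0.817, 0.577, 0.001]
ft_force: [-7.7, -4.9, 28.2]
grip_width: 0.0524
grip_force: 110.3
```

```bash
python3 - <<'E'
from h import *
a=cv2.imread('pics/s2.png')[150:185,372:402].astype(int);b=cv2.imread('pics/s3.png')[150:185,372:402].astype(int)
print('paddle region diff',abs(a-b).mean());print(env.sign_off())
E
```

```text
paddle region diff 1.1453968253968254
the job is handed in; nothing more can be done
None
```

I handed the job in with the hold-down lever pressed to its stop (foot up) and the long finned upper half on both dowels. The arm still presses it onto the lower half with about 28 N; the flush fit is judged from the force and height readings, not a final picture, and the hand-in call gave no verdict.

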